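# Shut off and vent the bench air manifold

## Task

Shut the compressed-air manifold's ball valve by swinging its lever fully across the block, against its stop. Only then take the flat screwdriver, let its blade drop into the slot of the vent screw down in the brass guide, and turn the screw anticlockwise to its stop, so that the slot lies along the block. Finally put the screwdriver back upright in the free hole of the wooden rack, home on its collar, and leave the bradawl in its own hole.

Things in the scene. Friction and masses are not known exactly. Their poses are not given: they have to be found in the camera images.
- manifold: Fixed aluminium air block, 56 x 190 mm and 40 mm high, on two steel feet, with brass stubs at both ends and three capped outlets on one side. Origin on the bench under its centre, long axis y, z up. It carries the ball valve on a vertical axis at (0, +45) mm and the vent screw on a vertical axis at (0, -45) mm.
- valve (a joint): Angle of the ball valve's lever, rad: 0 = open, lever along the block's +y; grows clockwise seen from above to 1.571 = shut, lever across the block along its +x. Hard stops at both ends. It stays where it is left; about 0.2 N m turns it.
- lever_grip (a point): Middle of the lever's black sleeve, 60 mm from the valve axis and 70.5 mm above the bench. The sleeve is 18 mm wide, 18 mm high (61 to 79 mm above the bench) and reaches from 30 to 82 mm from the axis. Turns with the lever: its y axis points outward along the lever, z up.
- vent (a joint): Angle of the slotted vent screw, rad: 0 = shut, slot across the block (along its x); grows anticlockwise seen from above to 1.571 = open, slot along the block (its y). Hard stops at both ends. It stays where it is left; about 0.12 N m turns it.
- vent_slot (a point): Centre of the slotted head of the vent screw, at the level of the head's top face, 51 mm above the bench. Turns with the screw: x axis along the slot, z up. The slot is 5.5 mm wide, 8 mm deep and runs right across the head. The head lies 25 mm down in a fixed brass guide.
- vent_mouth (a point): Centre of the open mouth of the brass guide, 76 mm above the bench, fixed to the block. The guide's inside narrows from about 32 mm across at the mouth to a straight bore about 14 mm across, whose top is 62 mm above the bench; guide outside 36 mm across.
- screwdriver: Loose flat screwdriver, 168 mm, 0.15 kg, upright in one rack hole, tip 5 mm above the bench. Origin at the blade's tip, z up to the handle, x along the blade's width. Blade 12 x 3 mm over 10 mm, then round shank 12 mm across; collar 29 mm across, its underside 80 mm above the tip. Wooden handle 86 to 163 mm above the tip, 24 mm thick across its two flats (along y), 36 mm along x.
- driver_handle (a point): Point on the axis of the screwdriver in the middle of its handle, 125 mm above the tip.
- bradawl: Loose bradawl, 118 mm long, pointed, with a smaller round wooden handle (30 mm across) and brass ferrule, hanging upright in the other hole of the rack: the wrong tool, to be left alone. Origin at its point, z up; the top of its handle is 143 mm above the bench.
- rack: Fixed wooden rack, 60 x 180 mm, 85 mm high: a 14 mm board on two end legs with two through holes, 18 mm across, 120 mm apart along its y axis. Origin on the bench under its centre, z up.
- hole_a (a point): Centre of the rack's hole at the +y end, at the level of the board's top, 85 mm above the bench.
- hole_b (a point): Centre of the rack's hole at the -y end, at the level of the board's top, 85 mm above the bench.
There are look-alikes about, which are no part of the job. Leave any red look-alike of the manifold alone.

How it is judged:
By the outcome, as a careful person would: the job done as asked, in the order asked, and still so for the second after the job is handed in, with the robot touching nothing.
It also fails if it takes over 72 s, if anything falls off the work surface, if the arm or the gripper's body presses on something with over 40 N, if the wrist force passes 120 N, or if a joint passes its speed limit or range.

## Robot

A 7-joint arm with a two-finger parallel gripper is mounted at the origin on a cart in front of the work surface, level with it; the furniture and walls round the work are solid. World frame = base frame: x ahead of the robot, y to its left, z up, the work surface at z = 0. Lengths are in mm, angles in rad, forces in N, time in s.
With the tool pointing down it reaches from about 425 to 950 mm from the base axis. Payload 4.7 kg.
Tool frame: the origin (TCP) lies at the very end of the fingers, on their centre line; the grasp point (between the pads) lies manip.hold_point_z behind it (manip.hold_point_z is the distance from the TCP to the grasp point, in mm); z points along the fingers, y is the direction in which the jaws open and shut (so a half turn about z gives the same grasp; the last joint's range is limited). The gripper opens to 87 mm and grips with 3 to 60 N. Pads are 19 mm wide; open, the fingers measure 117 mm over their backs; the gripper's body (75 mm by 190 mm) begins 51 mm behind the grasp point.
Start: joints at [-1.35, 0.469, -0.049, 1.532, 0.024, 1.141, -0.082], TCP at [166.824, 654.079, 222.573] pointing down, gripper open.
Joint ranges: [-2.59, 2.59], [-0.33, 1.99], [-1.39, 1.29], [0.1, 2.45], [-1.04, 4.18], [0.21, 1.99], [-2.66, 2.66]. Speed limits (rad/s): [2.57, 2.57, 3.14, 3.14, 3.14, 3.14, 3.14].

## Interface

Orientations are given as a 3x3 rotation matrix whose columns are the frame's x, y, z axes.
In Python, from workcell import manip, fingers, viewer, read_clock, read_qpos, read_joint_velocities, read_tau, read_ee_pos, read_eef_rot, read_contact_force, read_moment, read_opening gives the robot as it stands. The module is installed in compiled form; this text tells all that it offers. Calls block until the motion is done:
- manip.move_pose(position, orientation): joint-space move of the TCP to a pose.
- manip.move_linear(position, rotation=None, feed=150): straight line of the TCP; rotation=None keeps the orientation; feed is the mean speed in mm/s.
- manip.set_joints(angles): joint-space move.
- fingers.let_go() and fingers.close(grasp_force=None): open the fingers fully, or close them until they stop; grasp_force is the grip in N (None keeps the last).
- manip.hold(seconds).
- manip.ik(position, orientation): joint angles nearest the present ones, or None.
- viewer.capture(name): name is "scene" or "top" or "wrist"; returns (picture, depth): 480x640x3 uint8, red, green, blue; 480x640 float32, mm along the optical axis (not along the pixel's ray), 0 where there is no reading.
- viewer.camera_model(name): a dict with "mtx" (3x3 intrinsics, pixels), "k1" (the pictures are not rectified: a ray, as slopes to the right and down, at radius r is drawn at 1 + k1 r^2 times it, then the intrinsics apply), "position" and "rotation" of the camera in the world; the wrist camera has in their place "tool_from_camera" (4x4, takes a point from camera to tool coordinates, whose origin is the TCP and whose axes are the flange's). Camera axes: x right, y down, z forward; pixel columns grow to the right and rows downward; lengths in mm; the calibration is good to about 2 mm. A picture is of the moment at which its call begins: read the wrist's pose just before it. camera_model takes no time and is no camera call.
A pose or a line that the arm cannot do raises manip.IKError and nothing moves.
- manip.sign_off(): hands the job in, once; it reports no verdict.
Trained networks look in the newest picture that a camera, given by its name, has taken for a name from the list of things; names that differ only in an ending like _2 or _b are one class to them, and where a whole thing is asked for, a point or a joint stands for the part that bears it (a point fixed in the world has none). Each returns a list of dicts, best first, with "p" (0 to 1); they miss things now and then, are a little off and sometimes report something else, mostly with a low value. They report only what shows in the picture. A call takes as long as a camera call. They do not tell look-alikes from the thing itself.
- viewer.spot_in(name, camera): "point" ([row, column] in pixels, amid what is visible of it).
- viewer.place_of(name, camera): "point" ([row, column] in pixels: a listed point, or the origin of a listed thing).
Readings, each from a call of its own:
- read_clock(): time.
- read_qpos(): joint angles.
- read_joint_velocities(): joint speeds.
- read_tau(): joint torques, N m.
- read_ee_pos(): TCP position.
- read_eef_rot(): TCP orientation.
- read_contact_force(): force on the tool from outside, world axes, zero at the start.
- read_moment(): the same for the moment, N m.
- read_opening(): finger opening in mm.
Only numpy, scipy, OpenCV 4.12 (cv2) and the standard library are available. Lean on these libraries where they do the work, as an engineer would, in place of code of your own. Each camera call takes 0.05 s, during which the arm holds its last target.

## Working session

There is one attempt and no reset: what is moved stays moved. The work goes in short steps, each a Python script; the robot and the scene stay as the last script left them, time stands still between calls to the robot, and variables do not carry over. Pictures are saved under pics/ and viewed, and the job is handed in when it is done.

```bash
ls; mkdir -p pics; cat > h.py <<'E'
import numpy as np, cv2
from workcell import *
def cap(cam,fn=None):
    p=read_ee_pos(); R=read_eef_rot()
    im,d=viewer.capture(cam)
    if fn: cv2.imwrite('pics/'+fn+'.png',im[:,:,::-1])
    return im,d,np.array(p),np.array(R)
def campose(cam,p,R):
    m=viewer.camera_model(cam)
    if cam=='wrist':
        T=np.array(m['tool_from_camera']); return m,p+R@T[:3,3],R@T[:3,:3]
    return m,np.array(m['position']),np.array(m['rotation'])
def ray(cam,rc,p=None,R=None):
    m,c,Rc=campose(cam,p,R); K=np.array(m['mtx'])
    u=cv2.undistortPoints(np.array([[[rc[1],rc[0]]]],float),K,np.array([m['k1'],0,0,0,0.]))[0,0]
    return c,Rc@np.array([u[0],u[1],1.])
def atz(cam,rc,z,p=None,R=None):
    c,d=ray(cam,rc,p,R); return c+d*(z-c[2])/d[2]
def proj(cam,X,p=None,R=None):
    m,c,Rc=campose(cam,p,R); K=np.array(m['mtx'])
    q=(np.atleast_2d(X)-c)@Rc
    o=cv2.projectPoints(q,np.zeros(3),np.zeros(3),K,np.array([m['k1'],0,0,0,0.]))[0][:,0]
    return o[:,::-1]
E
python3 - <<'E'
from h import *
print(read_clock(), manip.hold_point_z)
for c in ['top','scene','wrist']:
    im,d,p,R=cap(c,c+'0'); np.save(c+'0d.npy',d)
    print(c,viewer.camera_model(c))
print(p,R,read_opening())
for c in ['top','scene']:
  for n in ['manifold','rack','screwdriver','bradawl','lever_grip','vent_mouth','hole_a','hole_b','driver_handle','vent_slot']:
    print(c,n,[(np.round(q['point'],1).tolist(),round(q['p'],2)) for q in viewer.place_of(n,c)])
print(read_clock())
E
```

```text
pics
0.0 18.700000000000003
top {'mtx': array([[457.07817619,   0.        , 325.4724754 ],
       [  0.        , 457.07817619, 245.12877316],
       [  0.        ,   0.        ,   1.        ]]), 'k1': -0.04733926998223441, 'position': array([ 386.84111163,  -52.09928895, 1169.57273181]), 'rotation': array([[ 1.07113750e-02, -9.87785361e-01,  1.55452074e-01],
       [-9.99942068e-01, -1.07461587e-02,  6.16628456e-04],
       [ 1.06141610e-03, -1.55449673e-01, -9.87843243e-01]])}
scene {'mtx': array([[448.10577815,   0.        , 327.38375451],
       [  0.        , 448.10577815, 245.30512016],
       [  0.        ,   0.        ,   1.        ]]), 'k1': 0.00040085941535783454, 'position': array([146.84829731, 586.72456629, 445.87208923]), 'rotation': array([[-0.83057821, -0.24280464,  0.50118434],
       [-0.55652809,  0.32890907, -0.76295171],
       [ 0.02040414, -0.91261423, -0.40831231]])}
wrist {'mtx': array([[348.07845142,   0.        , 322.68090418],
       [  0.        , 348.07845142, 245.97082269],
       [  0.        ,   0.        ,   1.        ]]), 'k1': -0.06179510214067811, 
[... 983 characters left out ...]
[([293.0, 253.3], 0.91), ([283.7, 200.8], 0.67), ([263.8, 433.7], 0.48)]
top hole_b [([293.0, 253.3], 0.91), ([283.7, 200.8], 0.67), ([263.8, 433.7], 0.48)]
top driver_handle [([286.6, 189.8], 0.7)]
top vent_slot []
scene manifold [([289.3, 239.4], 0.87), ([247.2, 404.9], 0.65)]
scene rack [([383.7, 303.9], 0.55)]
scene screwdriver []
scene bradawl [([315.1, 329.1], 0.69)]
scene lever_grip [([232.9, 449.6], 0.86), ([277.8, 277.4], 0.71)]
scene vent_mouth [([249.5, 220.1], 0.73), ([218.2, 391.8], 0.59)]
scene hole_a [([316.9, 325.9], 0.79), ([358.1, 270.2], 0.73)]
scene hole_b [([316.9, 325.9], 0.79), ([358.1, 270.2], 0.73)]
scene driver_handle [([329.8, 271.0], 0.93)]
scene vent_slot []
1.15
```

View pics/top0.png

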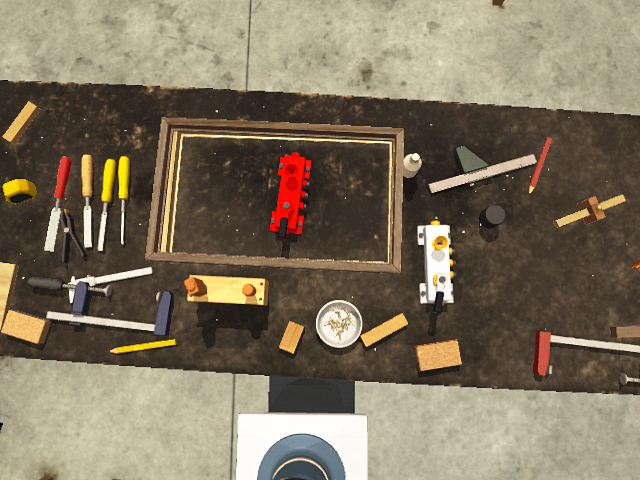

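View pics/scene0.png

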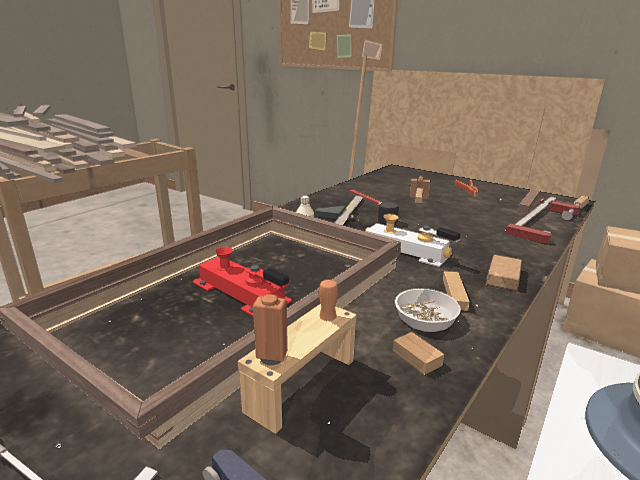

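View pics/wrist0.png

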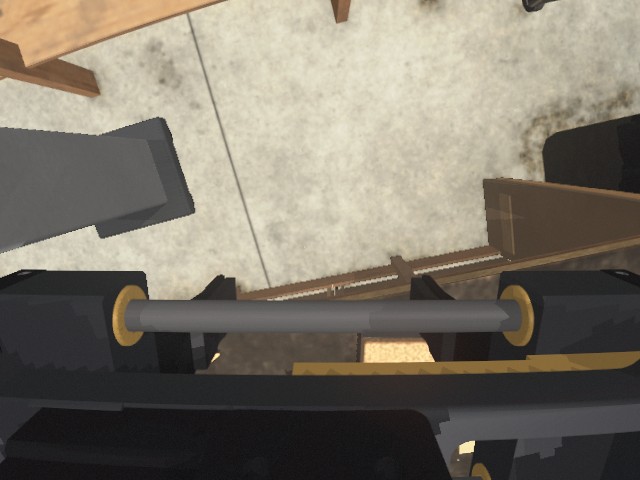

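```bash
python3 - <<'E'
from h import *
t=lambda rc,z:np.round(atz('top',rc,z),1)
s=lambda rc,z:np.round(atz('scene',rc,z),1)
print('base,tcp proj',proj('top',[[0,0,0],read_ee_pos()]))
print('manifold',t([262.4,432.5],0),s([247.2,404.9],0))
print('lever',t([303.2,436.8],70.5),s([232.9,449.6],70.5))
print('mouth',t([238.6,439.1],76),s([218.2,391.8],76))
print('rack',t([292.8,233.5],0),s([383.7,303.9],0))
print('hole1',t([293,253.3],85),s([316.9,325.9],85))
print('hole2',t([283.7,200.8],85),s([358,270],85))
print('dh',t([286.6,189.8],130),s([329.8,271],130))
d=np.load('top0d.npy')
im=cv2.imread('pics/top0.png')
cv2.imwrite('pics/top0a.png',cv2.resize(im[210:330,370:490],None,fx=5,fy=5,interpolation=cv2.INTER_CUBIC))
cv2.imwrite('pics/top0b.png',cv2.resize(im[250:350,170:290],None,fx=5,fy=5,interpolation=cv2.INTER_CUBIC))
E
```

```text
base,tcp proj [[477.26127922 301.78755912]
 [419.41986863 -20.95420193]]
manifold [ 528.7 -328.2    0. ] [ 535.8 -349.3    0. ]
lever [ 421.9 -319.6   70.5] [ 426.7 -331.9   70.5]
mouth [ 578.  -327.9   76. ] [ 565.6 -324.7   76. ]
rack [445.1 182.2   0. ] [449.8 178.9  -0. ]
hole1 [441.  118.1  85. ] [449.7 125.3  85. ]
hole2 [461.4 244.2  85. ] [454.8 243.6  85. ]
dh [451.4 256.8 130. ] [450.2 244.9 130. ]
```

View pics/top0a.png

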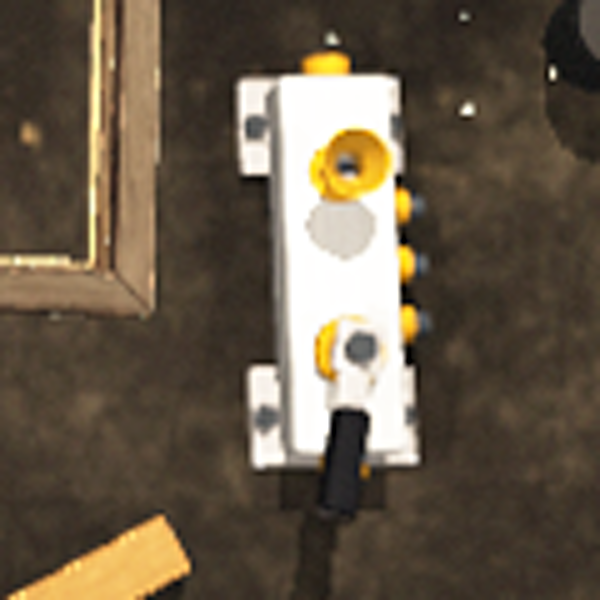

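View pics/top0b.png

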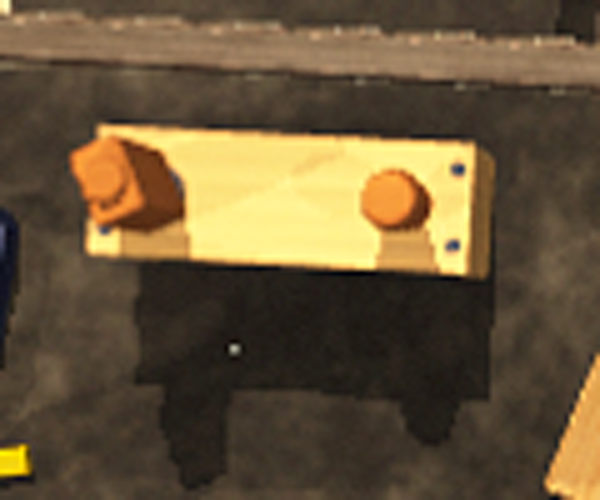

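```bash
cat >> h.py <<'E'
def down(yaw):
    # tool x at angle yaw from world x, z down
    c,s=np.cos(yaw),np.sin(yaw)
    return np.array([[c,s,0],[s,-c,0],[0,0,-1.]])
E
python3 - <<'E'
from h import *
for P in [(578,-328,300),(578,-328,187),(475,-330,300),(420,-320,90),(455,244,150),(455,244,300)]:
    print(P)
    for y in range(-180,180,30):
        q=manip.ik(list(P),down(np.radians(y)))
        print('  ',y,None if q is None else np.round(q,2))
T=np.array(viewer.camera_model('wrist')['tool_from_camera'])
for x in (0,50,100,150): print(x,proj('wrist',np.array([[x,0,150],[x,0,250.]]),np.zeros(3),np.eye(3)).round())
print(read_clock())
d=np.load('top0d.npy'); m,c,Rc=campose('top',None,None)
# heights around frame corner & manifold
def z(r,cc):
    a,v=ray('top',[r,cc]); return np.round(a+v*d[r,cc],0)
for r in (255,240,262): print([z(r,cc) for cc in (385,392,397,401,405)])
for rc in [(262,433),(240,428),(315,437)]: print(z(*rc))
E
```

```text
(578, -328, 300)
   -180 [-0.27  0.67  1.24  1.5  -0.63  1.42  2.57]
   -150 [ 0.98  0.52 -0.81  1.43  0.37  1.36  2.25]
   -120 [ 1.15  0.66 -1.18  1.42  0.61  1.46  2.6 ]
   -90 [-0.23  0.6   1.11  1.5  -0.54  1.38 -2.22]
   -60 [-0.23  0.6   1.11  1.5  -0.54  1.38 -1.7 ]
   -30 [-0.23  0.6   1.11  1.5  -0.54  1.38 -1.18]
   0 [-0.18  0.55  1.    1.5  -0.47  1.35 -0.71]
   30 [-0.2   0.57  1.05  1.5  -0.5   1.36 -0.17]
   60 [-0.21  0.58  1.07  1.5  -0.51  1.37  0.37]
   90 [-0.18  0.55  0.99  1.5  -0.46  1.35  0.85]
   120 [-0.04  0.47  0.74  1.49 -0.32  1.31  1.25]
   150 [-0.27  0.65  1.22  1.5  -0.61  1.41  2.02]
(578, -328, 187)
   -180 [-0.21  0.7   1.07  1.64 -0.65  1.2   2.58]
   -150 [ 0.98  0.61 -0.81  1.57  0.47  1.17  2.18]
   -120 [-0.23  0.72  1.11  1.64 -0.68  1.22 -2.63]
   -90 [-0.23  0.72  1.11  1.64 -0.68  1.22 -2.11]
   -60 [-0.23  0.72  1.11  1.64 -0.68  1.22 -1.59]
   -30 [-0.23  0.72  1.11  1.64 -0.68  1.22 -1.06]
   0 [-0.09  0.59  0.83  1.63 -0.48  1.12 -0.71]
   30 [-0.08  0.58  0.8   1.63 -0.45  1.12 -0.21]
   60 [-0.06  0.58  0.78  1.63 -0.44  1.11  0.31
[... 2558 characters left out ...]
.19  0.  ]
   150 [-0.79  0.14  0.25  1.81 -0.04  1.19  0.51]
0 [[232. 323.]
 [215. 323.]]
50 [[177. 323.]
 [172. 323.]]
100 [[117. 323.]
 [127. 323.]]
150 [[ 54. 323.]
 [ 80. 323.]]
1.15
[array([ 547., -206.,   -2.]), array([ 540., -216.,   52.]), array([ 538., -226.,   66.]), array([ 547., -247.,    2.]), array([ 547., -257.,    1.])]
[array([ 586., -206.,   -0.]), array([ 579., -218.,   41.]), array([ 576., -227.,   63.]), array([ 576., -237.,   64.]), array([ 587., -259.,   -4.])]
[array([ 528., -205.,    2.]), array([ 523., -216.,   49.]), array([ 521., -226.,   63.]), array([ 529., -247.,    1.]), array([ 529., -257.,    1.])]
[ 525. -321.   37.]
[ 580. -309.   41.]
[ 394. -336.    4.]
```

```bash
python3 - <<'E'
from h import *
manip.move_pose([505,-405,290],down(np.pi/2))
print(read_clock(),np.round(read_ee_pos(),1),np.round(read_qpos(),2))
im,d,p,R=cap('wrist','w1'); np.savez('w1.npz',d=d,p=p,R=R)
for n in ['manifold','lever_grip','vent_mouth','vent_slot','valve']:
    for q in viewer.place_of(n,'wrist'):
        z={'manifold':0,'lever_grip':70.5,'vent_mouth':76,'vent_slot':51,'valve':0}[n]
        print(n,np.round(q['point'],1),round(q['p'],2),np.round(atz('wrist',q['point'],z,p,R),1))
print(read_clock())
E
```

```text
5.0167 [ 505.6 -404.4  289.8] [-0.1   0.57  1.11  1.56 -0.52  1.34  1.08]
manifold [155.3 339.4] 0.66 [ 527.5 -334.3    0. ]
lever_grip [143.6 245.8] 0.77 [ 424.8 -322.7   70.5]
vent_mouth [152.5 380.9] 0.85 [ 567.5 -331.7   76. ]
vent_slot [155.9 384.9] 0.64 [ 576.2 -335.    51. ]Traceback (most recent call last):
  File "<stdin>", line 6, in <module>
ValueError: it knows: bradawl, driver_handle, hole, lever_grip, manifold, rack, screwdriver, vent_mouth, vent_slot
```

View pics/w1.png

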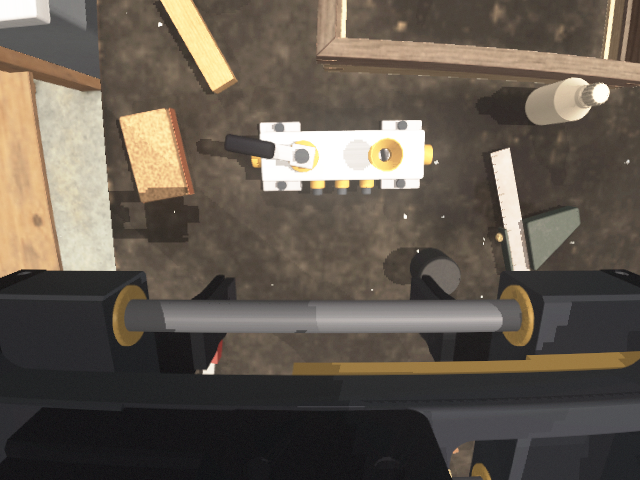

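```bash
python3 - <<'E'
from h import *
im=cv2.imread('pics/w1.png')
cv2.imwrite('pics/w1z.png',cv2.resize(im[110:205,215:445],None,fx=3.4,fy=3.4,interpolation=cv2.INTER_CUBIC))
f=np.load('w1.npz'); d,p,R=f['d'],f['p'],f['R']
m,c,Rc=campose('wrist',p,R)
r,cc=np.mgrid[100:210,210:450]; r=r.ravel();cc=cc.ravel()
K=m['mtx']
u=cv2.undistortPoints(np.stack([cc,r],1)[:,None].astype(float),K,np.array([m['k1'],0,0,0,0.]))[:,0]
D=d[r,cc]; X=c+(np.c_[u,np.ones(len(u))]*D[:,None])@Rc.T
ok=D>0
print('floor z',np.median(X[ok&(np.abs(X[:,2])<10),2]))
b=ok&(X[:,2]>34)&(X[:,2]<46)
print('top z',np.median(X[b,2]),b.sum())
rc=cv2.minAreaRect(X[b,:2].astype(np.float32)); print('block rect',rc)
h=ok&(X[:,2]>58)&(X[:,2]<85)&(X[:,0]>540)
print('guide',np.median(X[h],0),X[h].min(0),X[h].max(0),h.sum())
l=ok&(X[:,2]>60)&(X[:,2]<90)&(X[:,0]<505)
print('lever',X[l].min(0),X[l].max(0),l.sum())
B=X[l]; s=B[:,0]<450; print(np.median(B[s],0),cv2.fitLine(B[s,:2].astype(np.float32),cv2.DIST_L2,0,.01,.01).ravel(), B[s].min(0),B[s].max(0))
print(B[(B[:,0]>465)].mean(0),B[:,2].max())
E
```

```text
floor z -0.18953491423644664
top z 39.81804474337247 5999
block rect ((529.2101440429688, -334.57659912109375), (208.43814086914062, 56.75090026855469), 1.1333420276641846)
guide [ 576.88221187 -333.0522298    71.75890176] [ 556.79360765 -350.85537271   58.31621581] [ 591.29421558 -315.9708304    78.5670029 ] 778
lever [ 402.58674895 -348.41706535   62.51487198] [ 498.06452792 -313.01396478   80.91215639] 1652
[ 427.85010301 -324.49261146   77.90583811] [ 9.8156261e-01 -1.9114092e-01  4.2754633e+02 -3.2494553e+02] [ 402.58674895 -337.68946032   73.40385842] [ 449.94242649 -313.01396478   80.91215639]
[ 481.7355967  -334.99131966   66.99051723] 80.91215639302368
```

View pics/w1z.png

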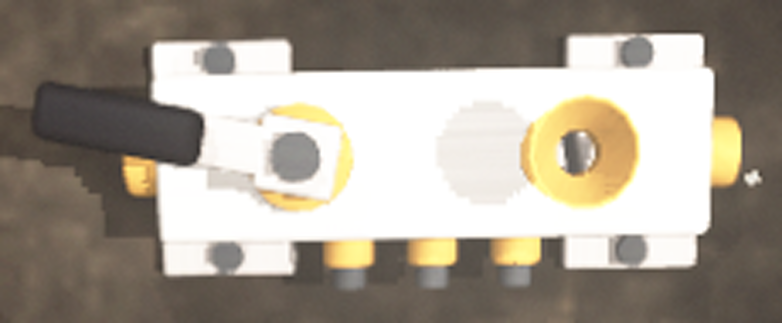

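```bash
cat >> h.py <<'E'
PSI=np.radians(1.13)
BY=np.array([-np.cos(PSI),-np.sin(PSI)]); BX=np.array([BY[1],-BY[0]])
VAL=np.array([484.2,-335.4]); VENT=np.array([574.1,-333.5])
def lev(th,gap,r=58,z=66):
    u=BY*np.cos(th)+BX*np.sin(th); t=-BY*np.sin(th)+BX*np.cos(th)
    c=VAL+r*u-(18.5+gap)*t
    return [c[0],c[1],z],down(np.arctan2(t[1],t[0]))
E
python3 - <<'E'
from h import *
fingers.close(10)
P,R=lev(0.18,14); 
manip.move_pose([P[0],P[1],110],R); manip.move_linear(P,R,feed=120)
print(read_clock(),np.round(read_contact_force(),1))
f0=np.array(read_contact_force())
for th in np.radians([25,45,65,80,87]):
    P,R=lev(th,0); manip.move_linear(P,R,feed=60)
    print(round(read_clock(),2),np.round(np.array(read_contact_force())-f0,1))
for g in (-1,-2,-3,-4,-5,-6,-7):
    P,R=lev(np.pi/2,g); manip.move_linear(P,R,feed=30)
    f=np.array(read_contact_force())-f0; print(g,round(read_clock(),2),np.round(f,1),np.round(read_ee_pos(),1),np.round(P,1))
    if f[0]<-18: break
im,d,p,R=cap('wrist','w2'); np.savez('w2.npz',d=d,p=p,R=R)
E
```

```text
8.1417 [ 0.4 -0.1 -0.6]
8.78 [-1.  -2.   2.3]
9.28 [-1.2 -2.   1.5]
9.78 [-0.5 -0.5  0.1]
10.2 [-1.2 -0.4  0.1]
10.47 [-1.7  0.1 -0.1]
-1 10.77 [-8.7  0.1  4.6] [ 462.  -278.    65.8] [ 465.6 -277.8   66. ]
-2 11.02 [-10.    0.5   5.6] [ 462.  -278.    65.8] [ 466.6 -277.7   66. ]
-3 11.27 [-12.8  -0.6   6.9] [ 462.  -278.    65.8] [ 467.6 -277.7   66. ]
-4 11.52 [-13.6   0.6   8. ] [ 462.1 -278.    65.8] [ 468.6 -277.7   66. ]
-5 11.77 [-16.8  -0.    8.8] [ 462.1 -278.    65.8] [ 469.6 -277.7   66. ]
-6 12.02 [-18.5   1.6  10.6] [ 462.1 -278.    65.8] [ 470.6 -277.7   66. ]
```

View pics/w2.png

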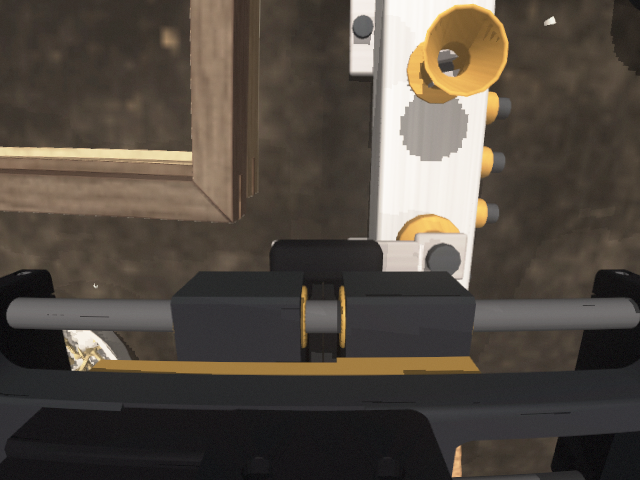

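```bash
python3 - <<'E'
from h import *
p=read_ee_pos(); manip.move_linear([p[0]-15,p[1],66],feed=100); manip.move_linear([p[0]-15,p[1],200],feed=200)
im,d,pp,R=cap('wrist','w3'); np.savez('w3.npz',d=d,p=pp,R=R)
print(read_clock())
manip.move_pose([455,125,300],down(np.pi/2)); fingers.let_go()
print(read_clock())
im,d,p,R=cap('wrist','w4'); np.savez('w4.npz',d=d,p=p,R=R)
for n,z in [('rack',0),('hole',85),('driver_handle',130),('screwdriver',5),('bradawl',25)]:
    for q in viewer.place_of(n,'wrist'):
        print(n,np.round(q['point'],1),round(q['p'],2),np.round(atz('wrist',q['point'],z,p,R),1))
m,c,Rc=campose('wrist',p,R)
r,cc=np.mgrid[0:270,0:640]; r=r.ravel();cc=cc.ravel()
u=cv2.undistortPoints(np.stack([cc,r],1)[:,None].astype(float),m['mtx'],np.array([m['k1'],0,0,0,0.]))[:,0]
D=d[r,cc]; X=c+(np.c_[u,np.ones(len(u))]*D[:,None])@Rc.T
for lo,hi in [(80,90),(110,150),(150,175)]:
    b=(D>0)&(X[:,2]>lo)&(X[:,2]<hi)&(X[:,0]<510)&(X[:,0]>400)&(X[:,1]>80)
    print(lo,b.sum(),np.median(X[b],0),X[b].min(0),X[b].max(0),cv2.minAreaRect(X[b,:2].astype(np.float32)))
E
```

```text
13.3167
16.3667
rack [165.6 318.5] 0.67 [450.5 181.9   0. ]
hole [108.6 322.6] 0.9 [455.7 241.2  85. ]
hole [220.6 318.2] 0.88 [451.  124.6  85. ]
driver_handle [ 98.2 318.5] 0.89 [452.  244.2 130. ]
driver_handle [220.6 318.8] 0.28 [452.2 132.6 130. ]
screwdriver [117.6 321.7] 0.72 [454.6 240.9   5. ]
bradawl [211.1 319.7] 0.78 [452.2 126.1  25. ]
80 7304 [451.94511726 180.19330329  84.90612918] [419.39538334  92.12011662  81.25262388] [484.59146099 273.05476003  89.85817589] ((451.5076599121094, 182.466796875), (180.0365447998047, 60.657779693603516), 87.85202026367188)
110 882 [451.35819965 128.46394552 139.64779791] [435.23773268 111.18678398 110.25067882] [474.04811334 238.97341455 149.91738659] ((454.3391418457031, 175.0323486328125), (127.69893646240234, 38.81083297729492), 89.72740936279297)
150 1503 [454.46256535 240.61775313 167.9390635 ] [434.37471005 224.61581695 150.07591496] [474.08855755 259.3534693  174.87820751] ((453.8016052246094, 242.01051330566406), (36.29476547241211, 24.45785140991211), 24.700119018554688)
```

View pics/w4.png

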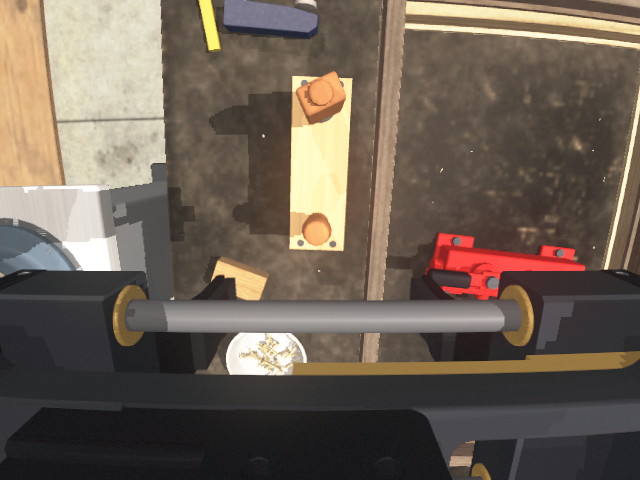

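View pics/w3.png

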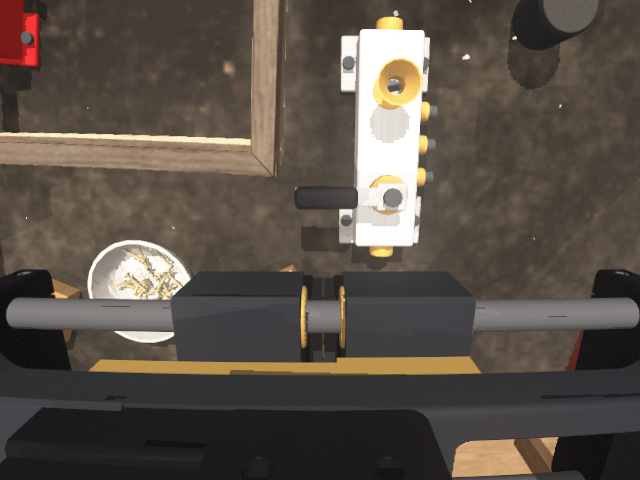

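```bash
python3 - <<'E'
from h import *
R=down(np.radians(24.7))
manip.move_pose([453.8,242.2,200],R); manip.move_linear([453.8,242.2,114],R,feed=120)
print(read_clock(),np.round(read_contact_force(),1))
fingers.close(40)
print(read_clock(),read_opening(),np.round(read_contact_force(),1),np.round(read_ee_pos(),1))
manip.move_linear([453.8,242.2,280],R,feed=200)
print(read_clock(),read_opening(),np.round(read_contact_force(),1))
R2=down(np.radians(-88.9))
manip.move_pose([574,-267,275],R2); manip.move_linear([574,-267,205],R2,feed=150)
print(read_clock(),np.round(read_qpos(),2),read_opening())
im,d,p,R=cap('wrist','w5'); np.savez('w5.npz',d=d,p=p,R=R)
for n,z in [('vent_mouth',76),('vent_slot',51)]:
    for q in viewer.place_of(n,'wrist'):
        print(n,np.round(q['point'],1),round(q['p'],2),np.round(atz('wrist',q['point'],z,p,R),1))
a=proj('wrist',[[*VENT,60]],p,R)[0].astype(int); print(a,p)
cv2.imwrite('pics/w5z.png',cv2.resize(im[a[0]-35:a[0]+35,a[1]-35:a[1]+35,::-1],None,fx=8,fy=8,interpolation=cv2.INTER_CUBIC))
E
```

```text
18.475 [0.2 0.3 0.4]
19.5167 23.782692262940472 [-0.3  0.1 -0.7] [453.8 242.2 114. ]
20.5 23.764725851576806 [ 0.8 -0.3 -2.3]
23.0083 [-0.33  0.61  1.06  1.7  -0.58  1.18 -2.24] 23.80614399013319
vent_mouth [158.  320.9] 0.62 [ 578.3 -334.3   76. ]
vent_slot [158.2 325.6] 0.58 [ 574.3 -334.2   51. ]
[159 325] [ 574.534049   -267.09826958  205.66309811]
```

View pics/w5.png

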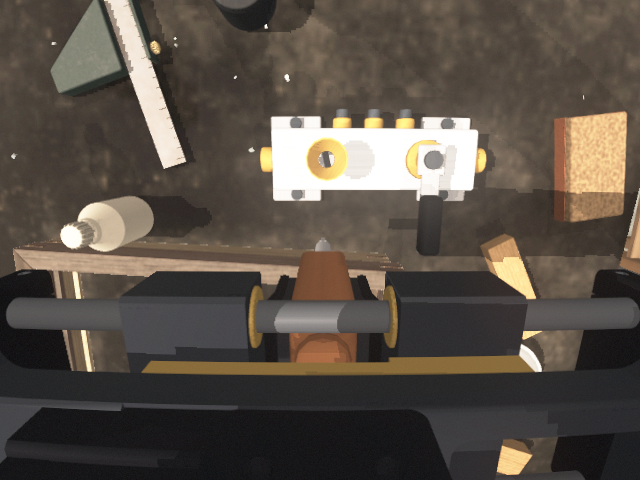

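View pics/w5z.png

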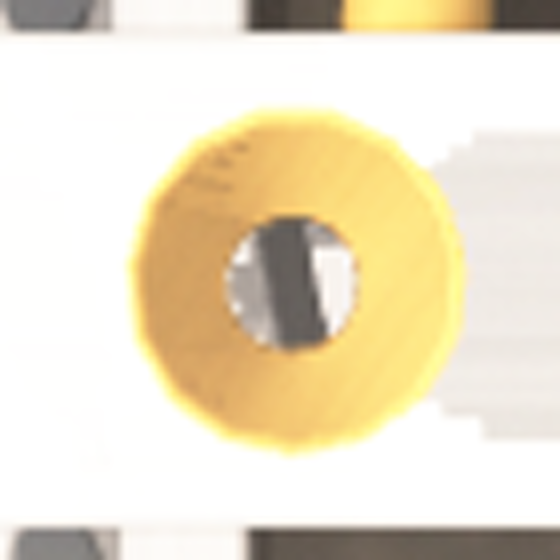

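```bash
python3 - <<'E'
from h import *
f=np.load('w5.npz'); p,R=f['p'],f['R']
print('bore',atz('wrist',[159.4,325.7],62,p,R), 'proj',proj('wrist',[[*VENT,62]],p,R))
print('tip expected px',proj('wrist',[p+R@np.array([0,0,109.])],p,R), proj('wrist',[p+R@np.array([0,0,105.])],p,R))
im=cv2.imread('pics/w5.png')
cv2.imwrite('pics/w5t.png',cv2.resize(im[225:275,290:355],None,fx=8,fy=8,interpolation=cv2.INTER_CUBIC))
g=cv2.cvtColor(im,cv2.COLOR_BGR2GRAY)[150:170,316:337]; print(g)
E
```

```text
bore [ 574.24547247 -333.21555102   62.        ] proj [[159.06368502 325.87759643]]
tip expected px [[243.94918824 323.66068743]] [[245.15604995 323.67349789]]
[[174 174 178 182 183 185 191 194 200 203 204 206 212 216 219 219 220 222
  223 222 224]
 [165 166 168 166 175 183 191 161 125 111 109 113 132 177 212 216 222 224
  222 223 224]
 [167 168 168 166 168 157 128 119 101  96  95  96 154 165 146 172 219 223
  223 225 225]
 [169 168 168 164 162 181 121  96  95  96  97  94 142 162 165 156 184 221
  226 226 226]
 [170 167 167 162 219 179 117  96  95  94  96  95 121 174 181 183 197 203
  225 227 227]
 [170 170 173 193 239 190 136 100  95  96  97  96 112 236 244 244 244 233
  229 227 227]
 [169 170 162 232 239 186 138 103  95  96  97  96 102 235 244 244 244 251
  212 224 228]
 [168 171 179 169 166 165 153 106  94  97  97  96  96 222 242 244 244 244
  199 225 228]
 [171 172 209 175 165 165 165 115  95  96  97  96  96 184 240 244 244 244
  223 226 229]
 [169 174 183 169 166 164 166 126  99  96  98  97  95 161 238 244 244 244
  220 228 228]
 [170 173 185 169 165 166 165 136 101  97  97  98  98 128 238 244 243 243
  207 226 227]
 [169 171 185 191 169 164 163 137 102  94  97  99  97 101 234 243 244 244
  218 226 227]
 [169 168 168 231 184 164 164 153 107  96  98  99  98  96 220 242 244 239
  210 226 226]
 [169 169 167 178 171 169 168 168 116  97  98  96  98  98 178 239 243 219
  227 225 224]
 [170 169 168 152 174 182 183 183 134 101  96  99  97  96 122 237 236 210
  222 223 223]
 [170 167 169 173 173 178 198 185 144 105  96  97  96  98 113 228 201 220
  224 222 223]
 [169 168 168 172 172 174 212 185 151 108 100 104 101 105 133 191 220 221
  221 221 222]
 [167 168 170 173 174 179 167 163 174 141 129 144 154 163 194 218 221 221
  220 222 224]
 [173 174 175 174 176 179 182 187 192 186 180 198 211 216 218 219 218 219
  220 222 224]
 [174 177 175 177 181 181 183 187 193 198 202 206 210 215 216 216 217 219
  221 222 221]]
```

View pics/w5t.png

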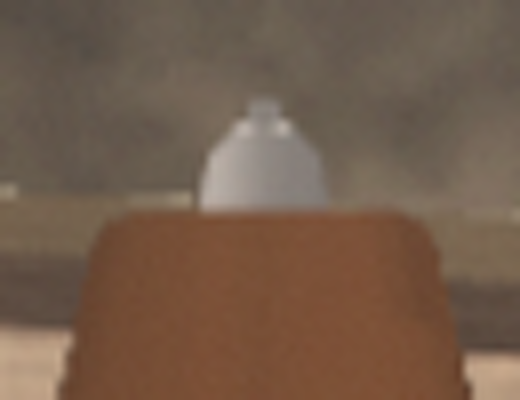

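```bash
python3 - <<'E'
from h import *
R=down(np.radians(-77)); x,y=573.6,-333.4
manip.move_linear([x,y,205],R,feed=100)
f0=np.array(read_contact_force())
print(read_clock(),f0.round(1))
for z in (180,170,164,160,157,154,152,150):
    manip.move_linear([x,y,z],R,feed=60)
    f=np.array(read_contact_force())-f0
    print(z,round(read_clock(),2),f.round(1),np.round(read_ee_pos(),1),np.round(read_moment(),2))
    if f[2]>12: break
E
```

```text
23.975 [-0.1  0.1 -1.3]
180 24.54 [ 0.5  0.  -0.4] [ 573.5 -333.4  179.7] [ 0.09  0.15 -0.01]
170 24.86 [ 0.9 -0.3 -1.1] [ 573.4 -333.1  169.4] [0.05 0.2  0.01]
164 25.11 [ 0.9 -0.3 -0.8] [ 573.4 -333.2  163.5] [0.05 0.15 0.01]
160 25.36 [ 0.9 -0.3 -1.1] [ 573.5 -333.2  159.7] [0.06 0.13 0.02]
157 25.61 [ 0.9  0.  -1.2] [ 573.5 -333.3  156.8] [0.04 0.14 0.04]
154 25.86 [ 0.4 -0.7  0.8] [ 573.5 -333.3  153.8] [0.02 0.14 0.01]
152 26.11 [0.4 0.5 0.2] [ 573.6 -333.5  152. ] [ 0.03  0.11 -0.01]
150 26.36 [-1.8  1.3  8.9] [ 573.7 -333.8  151.8] [0.64 0.71 0.01]
```

```bash
python3 - <<'E'
from h import *
x,y=573.6,-333.4
m0=np.array(read_moment())
for a in (-60,-40,-20,0,8,12,16,20,24,28):
    manip.move_linear([x,y,151.5],down(np.radians(a)),feed=60)
    R=np.array(read_eef_rot()); yaw=np.degrees(np.arctan2(R[1,0],R[0,0]))
    mm=np.array(read_moment())-m0
    print(a,round(yaw,1),round(read_clock(),2),np.round(mm,2),np.round(read_contact_force(),1),round(read_opening(),1))
    if abs(mm[2])>0.6: break
E
```

```text
-60 -60.2 26.81 [-0.83 -0.23 -0.07] [-1.  -1.   1.4] 23.9
-40 -40.2 27.31 [-0.97 -0.21 -0.12] [-0.6 -0.7  3.5] 23.8
-20 -20.2 27.81 [-0.94 -0.34 -0.14] [-1.3 -1.5  4.3] 23.9
0 -0.2 28.31 [-0.91 -0.34 -0.13] [-0.4 -1.5  5.3] 23.9
8 7.8 28.6 [-0.85 -0.36 -0.13] [-0.3 -0.5  5.5] 24.0
12 11.8 28.85 [-0.84 -0.35 -0.1 ] [-1.4 -0.3  5.8] 23.7
16 15.8 29.1 [-0.82 -0.41 -0.12] [-0.6 -0.3  5.2] 23.7
20 19.8 29.35 [-0.85 -0.39 -0.11] [-0.6  0.5  5.4] 23.8
24 23.8 29.6 [-0.79 -0.4  -0.13] [-1.2 -0.9  6. ] 24.0
28 27.7 29.85 [-0.75 -0.44 -0.28] [-0.1 -0.7  5.2] 23.7
```

```bash
python3 - <<'E'
from h import *
x,y=573.6,-333.4
for a in (31,34,37,40):
    manip.move_linear([x,y,151.5],down(np.radians(a)),feed=60)
    R=np.array(read_eef_rot()); yaw=np.degrees(np.arctan2(R[1,0],R[0,0]))
    mm=np.array(read_moment())
    print(a,round(yaw,1),round(read_clock(),2),np.round(mm,2),np.round(read_contact_force(),1),round(read_opening(),1))
    if abs(mm[2])>0.6: break
E
```

```text
31 30.7 30.1 [-0.12  0.12 -0.3 ] [-0.6  0.6  5. ] 23.8
34 33.7 30.35 [-0.15  0.12 -0.4 ] [-0.2 -0.6  5.8] 23.7
37 36.7 30.6 [-0.13  0.17 -0.49] [-0.5  0.3  6.3] 23.5
40 39.7 30.85 [-0.16 -0.11 -0.39] [ 0.4 -0.6  5.4] 23.9
```

```bash
python3 - <<'E'
from h import *
x,y=573.6,-333.4
R=down(np.radians(28)); manip.move_linear([x,y,151.5],R,feed=60)
print(np.round(read_moment(),2))
manip.move_linear([x,y,205],R,feed=100)
R=down(np.radians(0)); manip.move_linear([574.2-66,-333.4,205],R,feed=150)
im,d,p,R=cap('wrist','w6'); np.savez('w6.npz',d=d,p=p,R=R)
print(read_clock(),read_opening())
a=proj('wrist',[[*VENT,60]],p,R)[0].astype(int); print(a)
cv2.imwrite('pics/w6z.png',cv2.resize(im[a[0]-35:a[0]+35,a[1]-35:a[1]+35,::-1],None,fx=8,fy=8,interpolation=cv2.INTER_CUBIC))
E
```

```text
[-0.15  0.18 -0.27]
32.5833 23.72988734816966
[161 323]
```

View pics/w6.png

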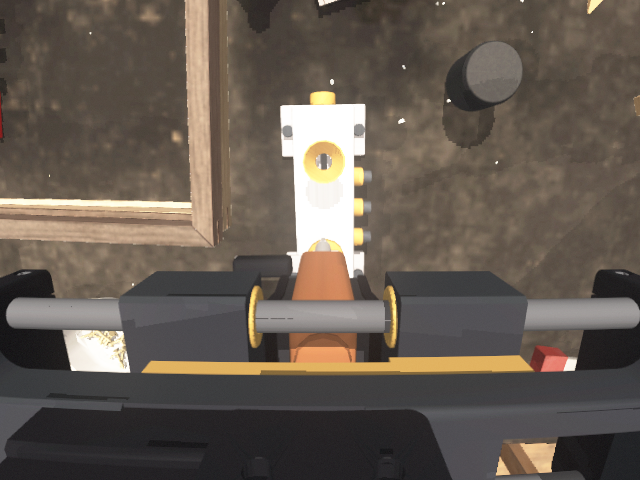

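View pics/w6z.png

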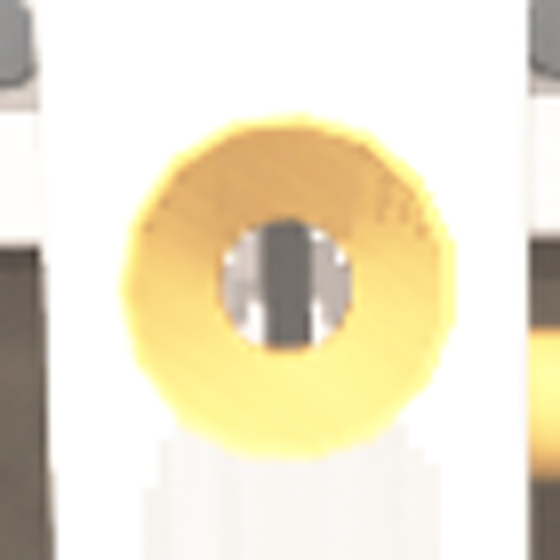

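```bash
python3 - <<'E'
from h import *
p=read_ee_pos(); manip.move_linear([p[0],p[1],280],feed=200)
R=down(np.radians(24.7)); x,y=453.8,242.2
manip.move_pose([x,y,280],R); manip.move_linear([x,y,205],R,feed=150)
manip.hold(0.2); f0=np.array(read_contact_force()); print(read_clock(),f0.round(1))
for z in (185,160,130,118,115,113,111,109):
    manip.move_linear([x,y,z],R,feed=80)
    f=np.array(read_contact_force())-f0
    print(z,round(read_clock(),2),f.round(1),np.round(read_ee_pos(),1),np.round(read_moment(),2))
    if f[2]>6: break
E
```

```text
36.0333 [-0.  -0.3 -1.8]
185 36.43 [0.5 0.4 0.1] [453.6 242.  184.6] [-0.1   0.07  0.  ]
160 36.89 [0.2 1.4 0.3] [453.8 242.2 159.9] [-0.09  0.12 -0.03]
130 37.42 [-0.3  0.6 -0.1] [453.9 242.2 130. ] [-0.13  0.14 -0.03]
118 37.72 [ 0.1  0.3 -0.8] [453.6 242.1 117.8] [-0.12  0.16  0.08]
115 37.97 [-0.1  0.3  0. ] [453.8 242.2 115. ] [-0.1   0.12  0.02]
113 38.22 [-1.4 -1.5  7.1] [454.3 242.5 113.9] [-0.28  0.43 -0.04]
```

Collar is home at TCP z 113.9, the same as when it was grasped. I'll release, back off and check.

```bash
python3 - <<'E'
from h import *
fingers.let_go(); R=down(np.radians(24.7))
print(read_clock(),read_opening(),np.round(read_contact_force(),1))
manip.move_linear([453.8,242.2,230],R,feed=150)
manip.move_pose([455,125,300],down(np.pi/2))
im,d,p,R=cap('wrist','w7')
m,c,Rc=campose('wrist',p,R)
r,cc=np.mgrid[0:270,0:640]; r=r.ravel();cc=cc.ravel()
u=cv2.undistortPoints(np.stack([cc,r],1)[:,None].astype(float),m['mtx'],np.array([m['k1'],0,0,0,0.]))[:,0]
D=d[r,cc]; X=c+(np.c_[u,np.ones(len(u))]*D[:,None])@Rc.T
for lo,hi in [(80,90),(150,178)]:
    b=(D>0)&(X[:,2]>lo)&(X[:,2]<hi)&(X[:,0]<510)&(X[:,0]>400)&(X[:,1]>80)
    print(lo,b.sum(),np.median(X[b],0),np.percentile(X[b,2],99.5),cv2.minAreaRect(X[b,:2].astype(np.float32)))
cap('scene','s7'); cap('top','t7')
print(read_clock(),np.round(read_contact_force(),1))
im=cv2.imread('pics/t7.png')
cv2.imwrite('pics/t7a.png',cv2.resize(im[210:330,370:490],None,fx=5,fy=5,interpolation=cv2.INTER_CUBIC))
E
```

```text
39.4417 86.99852958124285 [-0.7 -0.1  0.3]
80 7342 [451.44972482 180.43084185  84.93178464] 87.19222416110914 ((451.6261901855469, 182.51516723632812), (180.3596954345703, 60.40397262573242), 87.73116302490234)
150 1503 [454.86163676 240.57883938 167.98767809] 174.30244878718617 ((454.668701171875, 241.87368774414062), (36.69387435913086, 24.173259735107422), 25.358003616333008)
41.7 [-0.4  0.1  1.5]
```

View pics/w7.png

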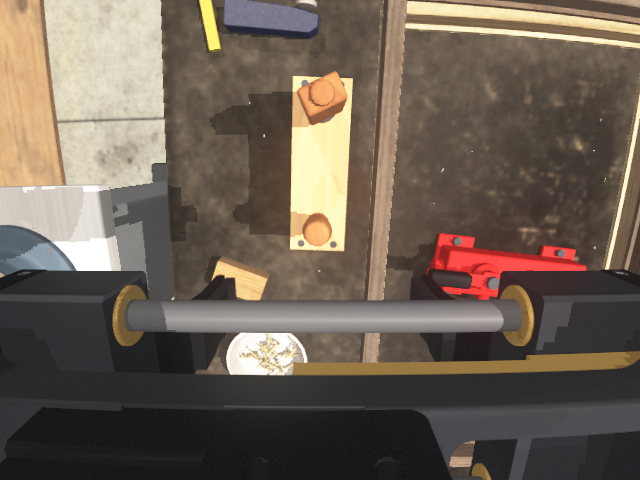

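View pics/s7.png

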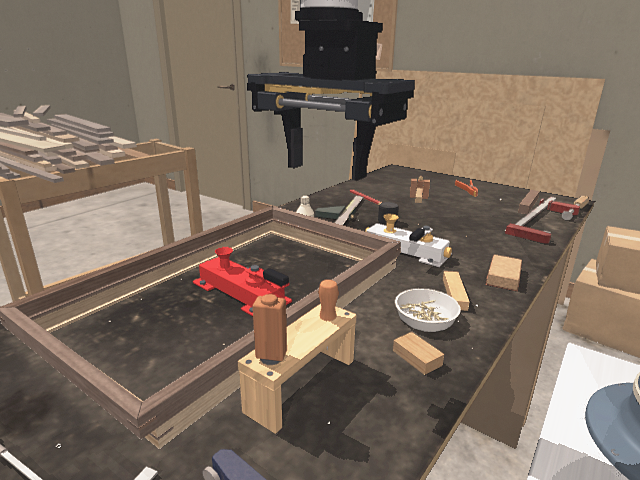

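View pics/t7a.png

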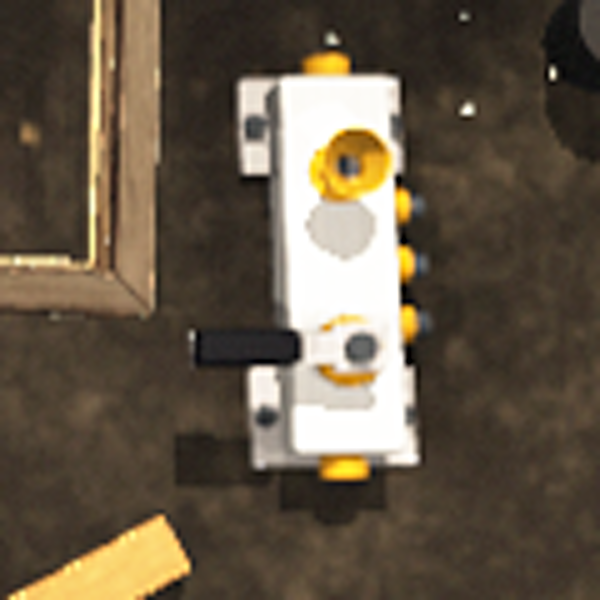

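All the checks agree: the lever is across the block, the slot lies along it, the screwdriver is back in its hole at its original height, the bradawl hasn't moved, and the gripper is clear.

```bash
python3 - <<'E'
from h import *
manip.sign_off(); print(read_clock())
E
```

```text
the job is handed in; nothing more can be done
the job is handed in; nothing more can be done
```

The job is done and handed in, at about 42 s of the 72 s allowed. The steps were done in the order asked.

- **Valve:** I pushed the lever across with closed fingers. It stopped moving while the push rose from about 9 to 18 N, and the pictures show it squarely across the block. It sat about 2.5 mm short of where my estimate put the shut position, which I put down to measurement error because it would not move further.
- **Vent screw:** the blade went into the slot and bottomed at the expected depth. I turned it anticlockwise, and the torque rose from about 0.12 to 0.5 N m, then eased to about 0.4, probably the handle slipping slightly in the grip at the stop. A close picture then showed the slot along the block, within about 2°.
- **Screwdriver:** it is back upright in its own hole, with the collar seated. The hand stopped at the same height as when I picked it up (113.9 against 114.0 mm). The last picture puts the handle within 1 mm and 1° of where it started.
- **Bradawl and red look-alike:** I left both alone, and neither looks moved in the last pictures.

No check failed, and the wrist force readings stayed far below the 120 N limit.

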